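# Set the filter wheel of a bench photometer one click on and take the reading

### The job

A sample vial stands in the well of the bench photometer, ready to be measured. With your fingertips push the meter's hinged light lid fully shut, and roll the knurled filter wheel away from the robot by one click, so that its white line rests at the pointer marks; only when both are so, press the big round read key fully down and let it come up again. Nothing is to be picked up: do not lift the meter or shove it out of place, and leave the vial in its well and the things round the meter where they stand.

Things in the scene. Friction and masses are not known exactly. Their poses are not given: they have to be found in the camera images.
- meter: The bench photometer: a grey and black case on rubber feet, 210 mm deep (its own x), 160 mm wide (y), flat top deck 64 mm above the bench, about 3 kg, standing loose on the bench. Origin: centre of the underside; x points away from the robot (turned by at most 0.4 rad), y to the left, z up. On the deck: vial well with lid at the right rear, filter wheel at the left rear, display at the left front, read key at the right front.
- wheel_top (a point): Highest point of the knurled black filter wheel (fixed to the case, does not turn with the wheel): 40 mm beyond and 42 mm left of the meter's centre, 78 mm above the bench, 14 mm above the deck. The wheel has a radius of 34 mm and is 24 mm wide, stands upright in a slot and turns about the meter's y axis; only its top 14 mm stand out. A low cheek on each side, 5 mm high, 5 mm thick, with a white pointer mark beside the wheel's highest point. Axes as the meter's.
- filter_wheel (a joint): Turn of the wheel, rad; grows as its top moves away from the robot (meter +x). A click detent every 0.5236 (30 degrees, 17.8 mm of rim), stops at -1.15 and 2.2; let go, it snaps to the nearest. It starts in the detent at 0; wanted is the next, 0.5236. Leaving a detent takes about 1.2 N along the rim; rim friction is about 0.9 (varies), so a downward press of 3 to 8 N carries it.
- index_line (a point): Middle of the white line across the rim of the wheel (turns with the wheel). At the start it is on the robot's side of the wheel, 17 mm before the pointer marks; in the wanted position it is at the highest point, between the marks.
- lid (a joint): Angle of the light lid, rad: 0 shut, about 1.45 to 1.7 at the start (standing up on the right side of the well), stop at 1.75. A friction hinge holds it wherever it is left, about 0.025 N m, so it has to be pushed all the way down.
- lid_hinge (a point): Middle of the lid's hinge, on the right side of the well, 68 mm above the bench; the hinge line runs along the meter's x. Axes as the meter's. The lid is a black cap 58 mm long from the hinge (to the left when shut), 58 mm wide along the hinge and 24 mm high; its top face is 21 mm above the hinge when shut and faces right when the lid stands open.
- lid_top (a point): Middle of the lid's top face (moves with the lid), 29 mm from the hinge line; its z axis points out of the top face, y from the hinge towards the free edge.
- key_top (a point): Centre of the top of the round grey read key, 26 mm in diameter, standing 8 mm above the deck. Axes as the meter's.
- read_key (a joint): Travel of the read key, m: 0 up, 0.005 fully down; spring, about 4 N fully down, comes up by itself.
- vial_in: Sample vial 25 mm in diameter, 67 mm tall, standing in the well, its cap 13 mm above the deck under the lid. Origin: centre of its underside. To be left alone.
- vial_blank: Second vial of the same size, on the bench left of the meter. Origin: centre of its underside. To be left alone.
- jar: Brown sample jar 55 mm in diameter, 87 mm tall, on the bench left of the meter. Origin: centre of its underside. To be left alone.
- pen: Black marker pen 136 mm long, lying on the bench on the robot's side of the meter. Origin: centre of its underside. To be left alone.

How it is judged:
By the outcome, as a careful person would: the job done as asked, in the order asked, and still so for the second after the job is handed in, with the robot touching nothing.
It also fails if it takes over 45 s, if anything falls off the work surface, if the arm or the gripper's body presses on something with over 40 N, if the wrist force passes 120 N, or if a joint passes its speed limit or range.

### The arm

A 7-joint arm with a two-finger parallel gripper is mounted at the origin on a cart in front of the work surface, level with it; the furniture and walls round the work are solid. World frame = base frame: x ahead of the robot, y to its left, z up, the work surface at z = 0. Lengths are in m, angles in degrees, forces in N, time in s.
With the tool pointing down it reaches from about 0.425 to 0.825 m from the base axis. Payload 3.6 kg.
Tool frame: the origin (TCP) lies at the very end of the fingers, on their centre line; the grasp point (between the pads) lies 19 mm behind it; z points along the fingers, y is the line along which they close (so a half turn about z gives the same grasp; the last joint's range is limited). The gripper opens to 93 mm and grips with 3 to 60 N. Pads are 15 mm wide; open, the fingers measure 128 mm over their backs; the gripper's body (75 mm by 188 mm) begins 65 mm behind the grasp point.
Start: joints at [-70.044, 35.231, -0.722, 81.555, 0.464, 63.22, -2.315], TCP at [0.238, 0.605, 0.219] pointing down, gripper open.
Joint ranges: [-178.69, 178.69], [-17.37, 117.87], [-77.05, 75.6], [15.02, 138.74], [-78.02, 258.01], [0.78, 113.62], [-162.83, 162.83]. Speed limits (degrees/s): [159.86, 159.86, 180, 180, 180, 180, 180].

### API

Orientations are given as [roll, pitch, yaw] about the fixed x, y, z axes, in that order (R = Rz(yaw) Ry(pitch) Rx(roll)).
In Python, from cell import * gives the robot as it stands.
- The arm moves only by the tool step_arm, never from a script. Its argument "series" is a list of rows, each an object of numbers: "tx", "ty", "tz": the shift along the tool's x, y, z in m; "ax", "ay", "az": the turn, a rotation vector about the tool's x, y, z in degrees; "hand": the closure, from 0 (fully open) to 1 (shut). A call has 1 to 8 rows; each row is the pose to reach, as a shift and turn from the pose commanded when the call began, along the tool's axes at that moment; what a row does not reach only later rows make up. A row lasts 1/12 s, in which the tool goes at most 41.7 mm and 7.16 degrees, less where a joint would pass 70% of its speed; a pose out of reach is approached as far as the arm can. A call with a gripper value outside its range is refused whole. The fingers move at their own pace and stop on an object; "grip_force" is the grip in N (left out, the last holds). Time passes only in rows, so rows that repeat a pose let the fingers close. It gives the time, the measured TCP pose, the force, the opening and the grip force at its end, in the units of the state.
- get_state(): the state, without advancing time (a new reading comes with each control period).
- capture(name): name is "scene" or "side" or "wrist"; returns a dict with "color" (420x560x3 uint8, red, green, blue), "camera_matrix" (3x3 intrinsics, pixels), "R" (3x3) and "t" (3): a world point X has camera coordinates R X + t. Camera axes: x right, y down, z forward; pixel columns grow to the right and rows downward; lengths in m; the calibration is good to about 2 mm. The wrist camera is an equidistant fisheye: a pixel r from the principal point sees the ray r / f radians off the axis. A picture is of the moment at which its call begins. There is no depth.
- hand_in(): hands the job in; it is judged then, once.
The state is a dict: "clock": time; "joint_positions": joint angles; "dq": joint speeds; "joint_efforts": joint torques, N m; "tool_pos": TCP position; "tool_rot": TCP orientation; "force": force on the tool from outside, world axes, zero at the start; "torque": the same for the moment, N m; "finger_gap": finger opening in m; "grasp_force": force on a finger pad.
Only numpy, scipy, OpenCV 4.12 (cv2) and the standard library are available. Lean on these libraries where they do the work, as an engineer would, in place of code of your own. Each camera call takes 0.05 s, during which the arm holds its last target. There are 200 camera calls.

## Working session

There is one attempt and no reset: what is moved stays moved. The work goes in short steps, Python scripts to look and compute and a tool call to move; the robot and the scene stay as the last step left them, time stands still between calls to the robot, and variables do not carry over. Pictures are saved under pics/ and viewed, at most 10 in all, crops included, and the job is handed in when it is done.

Besides the shell and the picture viewer there is one more tool, called after "Call:" by a JSON object that holds its "name" and its "arguments", one argument or row to a line. step_arm: Moves the arm, as the interface text tells. Its arguments: {"type":"object","properties":{"series":{"type":"array","items":{"type":"object","properties":{"tx":{"type":"number"},"ty":{"type":"number"},"tz":{"type":"number"},"ax":{"type":"number"},"ay":{"type":"number"},"az":{"type":"number"},"hand":{"type":"number"}}}},"grip_force":{"type":"number"}},"required":["series"]}

```bash
mkdir -p pics; ls; python3 - <<'E'
from cell import *
import cv2,numpy as np
for n in("scene","side"):
    c=capture(n); cv2.imwrite(f"pics/{n}0.png",cv2.cvtColor(c["color"],cv2.COLOR_RGB2BGR))
    print(n,c["camera_matrix"],c["R"],c["t"])
print(get_state())
E
```

```text
pics
scene [[463.91052433   0.         271.74794672]
 [  0.         463.91052433 203.71496705]
 [  0.           0.           1.        ]] [[-0.84564099 -0.53349493 -0.01656754]
 [-0.41214675  0.67238619 -0.61484296]
 [ 0.33915539 -0.51310815 -0.78847552]] [0.4798486  0.21542931 0.75610807]
side [[531.77350572   0.         277.25534478]
 [  0.         531.77350572 209.87380075]
 [  0.           0.           1.        ]] [[ 0.90445402 -0.42655313  0.00391881]
 [-0.2802001  -0.60100696 -0.74851756]
 [ 0.32163774  0.67590166 -0.66310339]] [-0.44664117  0.26094973  0.69006957]
{'clock': 0.1, 'joint_positions': array([-70.04351745,  35.28380892,  -0.72239348,  81.63037646,
         0.46426695,  63.22006657,  -2.31411294]), 'dq': array([ 0.05664713, -0.12796785, -0.00268539, -0.23435549, -0.00740801,
       -0.06570184,  0.04439393]), 'joint_efforts': array([ 7.48921520e-04, -4.60042763e+01,  2.09842245e-01, -1.66245407e+01,
       -6.12325477e-02,  1.68857857e-02,  8.05166383e-05]), 'tool_pos': array([0.23769614, 0.60422244, 0.21760611]), 'tool_rot': array([-1.79868641e+02,  2.02890292e-03,  1.58529247e+02]), 'force': array([0.22354349, 0.55853731, 0.19159497]), 'torque': array([0.00705118, 0.05518909, 0.01777021]), 'grasp_force': 0.0, 'finger_gap': 0.09297777337551198}
```

View pics/scene0.png

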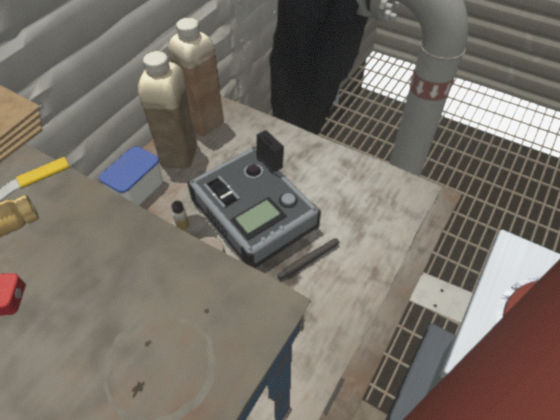

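View pics/side0.png

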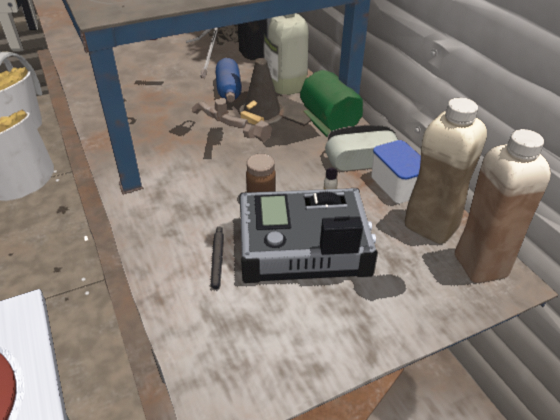

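The scene view shows the meter at about (255,203), with the lid standing open at (269,150), the key at (289,200), the wheel at (222,190) and the pen at (310,258). In the side view the key is at (275,239), the wheel at (325,200) and the lid at (340,235). A shelf with blue legs stands to the left. I'll enlarge both.

```bash
python3 - <<'E'
import cv2
a=cv2.imread("pics/scene0.png")[125:270,180:335]; cv2.imwrite("pics/sc.png",cv2.resize(a,None,fx=4,fy=4,interpolation=cv2.INTER_CUBIC))
a=cv2.imread("pics/side0.png")[175:285,230:385]; cv2.imwrite("pics/si.png",cv2.resize(a,None,fx=5,fy=5,interpolation=cv2.INTER_CUBIC))
E
```

```text
(no output)
```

View pics/sc.png

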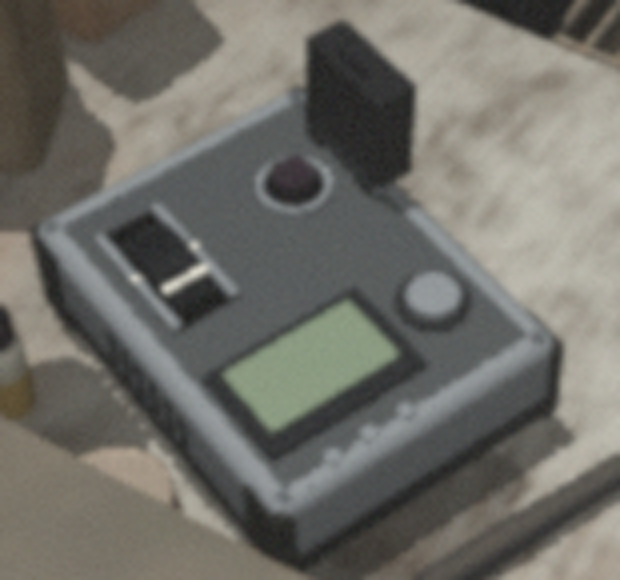

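View pics/si.png

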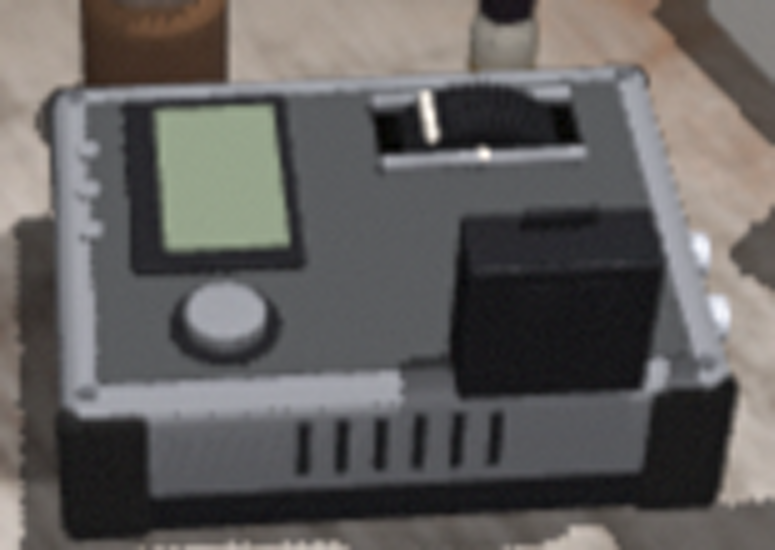

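```bash
cat > h.py <<'E'
import numpy as np
cams={"scene":(463.91,(271.748,203.715),np.array([[-0.84564099,-0.53349493,-0.01656754],[-0.41214675,0.67238619,-0.61484296],[0.33915539,-0.51310815,-0.78847552]]),np.array([0.4798486,0.21542931,0.75610807])),
"side":(531.7735,(277.255,209.874),np.array([[0.90445402,-0.42655313,0.00391881],[-0.2802001,-0.60100696,-0.74851756],[0.32163774,0.67590166,-0.66310339]]),np.array([-0.44664117,0.26094973,0.69006957]))}
def proj(n,X):
    f,c,R,t=cams[n]; p=R@X+t; return np.array([f*p[0]/p[2]+c[0],f*p[1]/p[2]+c[1]])
def back(n,u,z):
    f,c,R,t=cams[n]; d=R.T@np.array([(u[0]-c[0])/f,(u[1]-c[1])/f,1]); o=-R.T@t; return o+d*(z-o[2])/d[2]
E
python3 - <<'E'
from h import *
from scipy.optimize import least_squares
S=lambda x,y:np.array([180+(x+.5)/4-.5,125+(y+.5)/4-.5]); D=lambda x,y:np.array([230+(x+.5)/5-.5,175+(y+.5)/5-.5])
obs=[("scene","k",S(433,296)),("scene","ml",S(135,278)),("scene","mr",S(194,245)),("scene","rl",S(55,228)),("scene","fr",S(537,340)),("scene","fl",S(283,495)),
("side","k",D(226,312)),("side","mr",D(484,153)),("side","fl",D(77,97)),("side","fr",D(87,393)),("side","rl",D(627,73)),("side","rr",D(708,362)),("scene","w",S(294,182))]
def pts(p):
    x,y,a,kx,ky,ix,iy,wx,wy=p; c,s=np.cos(a),np.sin(a)
    L=dict(k=(kx,ky,.072),ml=(.04,.058,.069),mr=(.04,.026,.069),w=(wx,wy,.0645))
    for n,sx,sy in(("fl",-1,1),("fr",-1,-1),("rl",1,1),("rr",1,-1)): L[n]=(sx*ix,sy*iy,.065)
    return {n:np.array([x+c*v[0]-s*v[1],y+s*v[0]+c*v[1],v[2]]) for n,v in L.items()}
def f(p):
    P=pts(p); return np.concatenate([proj(c,P[n])-u for c,n,u in obs])
r=least_squares(f,[.6,0,0,-.05,-.045,.095,.07,.04,-.04]); print(r.x.round(4),np.abs(r.fun).max()); print(r.fun.reshape(-1,2).round(1).tolist())
P=pts(r.x); print({k:v.round(4).tolist() for k,v in P.items()})
# lid, pen, shelf leg top corner
# lid free-edge hints: side crop lid top right edge
for n,u in(("side",D(465,272)),("side",D(655,262))): print(back(n,u,.068+.058))
print("jar top",back("side",(261,163),.087),"vialblank",back("side",(331,175),.067))
print("pen",back("side",(219,232),.012),back("side",(216,284),.012))
print("shelf leg foot",back("side",(130,190),0), back("side",(355,80),0))
E
```

```text
[ 0.5716  0.0621 -0.3699 -0.0523 -0.045   0.0963  0.0706  0.0475 -0.037 ] 1.386666718967291
[[-0.1, -1.1], [0.2, -0.2], [-0.1, 0.1], [-0.7, -1.4], [-0.2, -1.3], [-0.3, -0.3], [-0.6, -0.5], [-0.2, 0.4], [-0.7, -0.1], [-0.4, -0.4], [-0.5, 0.0], [-0.4, -0.2], [0.0, -0.0]]
{'k': [0.5066, 0.0391, 0.072], 'ml': [0.6298, 0.1017, 0.069], 'mr': [0.6183, 0.0719, 0.069], 'w': [0.6025, 0.0105, 0.0645], 'fl': [0.5073, 0.1627, 0.065], 'fr': [0.4562, 0.0312, 0.065], 'rl': [0.6869, 0.0931, 0.065], 'rr': [0.6359, -0.0385, 0.065]}
[ 0.55306693 -0.02645887  0.126     ]
[ 0.60498618 -0.04605294  0.126     ]
jar top [0.55803734 0.20506809 0.087     ] vialblank [0.6683073  0.14366855 0.067     ]
pen [0.45023882 0.14528617 0.012     ] [0.40443433 0.03657832 0.012     ]
shelf leg foot [0.33915455 0.34005496 0.        ] [0.9679027  0.53748936 0.        ]
```

```bash
python3 - <<'E'
from h import *
import cv2
for X in([.238,.605,.22],[0,0,.3],[0.12,.3,.5],[.339,.34,0],[.5,.04,.25]): print(X,*[proj(n,np.array(X)).round() for n in cams])
# shelf corner triangulation
Ps=[np.array([[cams[n][0],0,cams[n][1][0]],[0,cams[n][0],cams[n][1][1]],[0,0,1]])@np.c_[cams[n][2],cams[n][3]] for n in("scene","side")]
X=cv2.triangulatePoints(Ps[0],Ps[1],np.array([308.,300]),np.array([78.,28.]));X=(X[:3]/X[3]).ravel();print(X,proj("scene",X),proj("side",X))
for n in cams: print(n,-cams[n][2].T@cams[n][3])
from cell import *
c=capture("wrist");print(c["camera_matrix"],c["R"],c["t"]);cv2.imwrite("pics/w0.png",c["color"][:,:,::-1])
E
```

```text
[0.238, 0.605, 0.22] [209. 715.] [25. 37.]
[0, 0, 0.3] [696. 231.] [-205.  249.]
[0.12, 0.3, 0.5] [664. 316.] [-134.  -80.]
[0.339, 0.34, 0] [280. 406.] [130. 190.]
[0.5, 0.04, 0.25] [292. 127.] [269. 142.]
[0.31827826 0.31719916 0.33441527] [309.84182498 301.15689513] [78.95171608 27.54148477]
scene [0.23813001 0.49911032 0.73657781]
side [ 0.25513213 -0.50010275  0.65466323]
[[325.1922621    0.         277.58260875]
 [  0.         325.1922621  205.67718485]
 [  0.           0.           1.        ]] [[ 0.36743685  0.93004726 -0.00150312]
 [ 0.89373335 -0.35264206  0.27728013]
 [ 0.25735356 -0.10322633 -0.96078794]] [-0.6484028  -0.03258018  0.38941118]
```

View pics/w0.png

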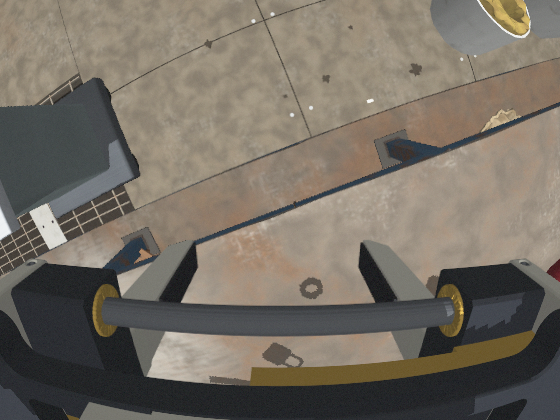

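The wrist view looks down on the shelf. Its front edge runs from (195,242) to (560,105), with leg feet near (150,245) and (400,150). I'll work out the shelf height before moving.

```bash
cat >> h.py <<'E'
def wray(u,R,t,f=325.19,c=(277.58,205.68)):
    d=np.array(u,float)-c; r=np.hypot(*d); th=r/f; v=np.array([*(d/r*np.sin(th)),np.cos(th)]); return -R.T@t,R.T@v
E
python3 - <<'E'
from h import *
R=np.array([[0.36743685,0.93004726,-0.00150312],[0.89373335,-0.35264206,0.27728013],[0.25735356,-0.10322633,-0.96078794]]);t=np.array([-0.6484028,-0.03258018,0.38941118])
for u in((150,240),(392,145),(200,240),(440,152),(555,106)):
    o,d=wray(u,R,t); print(u,[ (o+d*(z-o[2])/d[2]).round(3).tolist() for z in(0,.1,.15,.2,.3)])
print("scene corner + edge",[[back("scene",u,z).round(3).tolist() for z in(0,.1,.15,.2,.3)] for u in((308,300),(242,415),(0,133))])
print("side bottom/top edge",[[back("side",u,z).round(3).tolist() for z in(0,.1,.15,.2,.3)] for u in((78,28),(66,5),(370,0))])
E
```

```text
(150, 240) [[0.251, 0.414, 0.0], [0.229, 0.471, 0.1], [0.218, 0.5, 0.15], [0.207, 0.528, 0.2], [0.185, 0.585, 0.3]]
(392, 145) [[0.249, 0.749, 0.0], [0.228, 0.718, 0.1], [0.217, 0.703, 0.15], [0.206, 0.688, 0.2], [0.185, 0.657, 0.3]]
(200, 240) [[0.276, 0.48, 0.0], [0.247, 0.52, 0.1], [0.233, 0.54, 0.15], [0.219, 0.56, 0.2], [0.19, 0.599, 0.3]]
(440, 152) [[0.279, 0.811, 0.0], [0.25, 0.764, 0.1], [0.235, 0.74, 0.15], [0.221, 0.717, 0.2], [0.191, 0.67, 0.3]]
(555, 106) [[0.278, 1.044, 0.0], [0.249, 0.936, 0.1], [0.234, 0.882, 0.15], [0.22, 0.828, 0.2], [0.191, 0.72, 0.3]]
scene corner + edge [[[0.389, 0.166, 0.0], [0.368, 0.211, 0.1], [0.358, 0.234, 0.15], [0.348, 0.256, 0.2], [0.327, 0.301, 0.3]], [[0.38, 0.38, 0.0], [0.361, 0.396, 0.1], [0.351, 0.404, 0.15], [0.342, 0.412, 0.2], [0.322, 0.428, 0.3]], [[1.203, 0.173, 0.0], [1.072, 0.217, 0.1], [1.006, 0.24, 0.15], [0.941, 0.262, 0.2], [0.81, 0.306, 0.3]]]
side bottom/top edge [[[0.381, 1.168, 0.0], [0.362, 0.914, 0.1], [0.352, 0.786, 0.15], [0.343, 0.659, 0.2], [0.323, 0.404, 0.3]], [[0.377, 1.374, 0.0], [0.359, 1.087, 0.1], [0.349, 0.944, 0.15], [0.34, 0.801, 0.2], [0.321, 0.515, 0.3]], [[1.308, 0.996, 0.0], [1.147, 0.767, 0.1], [1.066, 0.653, 0.15], [0.986, 0.539, 0.2], [0.825, 0.31, 0.3]]]
```

The shelf is at x>0.32, y>0.30, with its top at z≈0.34, so I'll go up and over it. The wrist view shows the bench edge, not the shelf.

Call:
{"name": "step_arm", "arguments": {
  "series": [
    {"tz": -0.04, "hand": 1},
    {"tz": -0.08, "hand": 1},
    {"tz": -0.12, "hand": 1},
    {"tz": -0.16, "hand": 1},
    {"tz": -0.2, "hand": 1},
    {"tz": -0.24, "hand": 1},
    {"tz": -0.26, "hand": 1},
    {"tz": -0.26, "hand": 1}
  ],
  "grip_force": 10
}}

```text
validation failed for argument at $.se...
```

```bash
cat >> h.py <<'E'
M=np.array([.5716,.0621]);YAW=-.3699
def m2w(x,y): c,s=np.cos(YAW),np.sin(YAW); return M+[c*x-s*y,s*x+c*y]
def shift(target,yaw_target):
    from cell import get_state
    from scipy.spatial.transform import Rotation as Ro
    s=get_state(); R=Ro.from_euler("xyz",s["tool_rot"],degrees=True); G=Ro.from_euler("xyz",[180,0,yaw_target],degrees=True)
    print("t",s["clock"],"pos",s["tool_pos"].round(4),s["tool_rot"].round(1),"F",s["force"].round(2),"gap",round(s["finger_gap"],4))
    print("shift",(R.inv().apply(np.array(target)-s["tool_pos"])).round(4),"rot",(R.inv()*G).as_rotvec(degrees=True).round(1))
E
python3 - <<'E'
from h import *
print(m2w(.0425,-.13),m2w(.04,.042))
shift([*m2w(.0425,-.13),.40],68.8)
print("bottles",back("side",(430,240),0),back("side",(490,280),0))
E
```

```text
[ 0.56422756 -0.07447195] [0.62407847 0.08679838]
t 0.15 pos [0.2377 0.6043 0.2178] [-179.9    0.   158.5] F [ 0.51 -0.64 -0.24] gap 0.0928
shift [-0.5523 -0.5125 -0.1812] rot [-0.1  0.1 89.7]
bottles [ 0.78076828 -0.01742863  0.        ] [ 0.81187308 -0.13326812  0.        ]
```

Call:
{"name": "step_arm", "arguments": {
  "series": [
    {"tx": 0, "ty": 0, "tz": -0.04, "ax": 0, "ay": 0, "az": 0, "hand": 1}
  ],
  "grip_force": 10
}}

```text
clock: 0.23
tool_pos: [0.236, 0.5996, 0.2499]
tool_rot: [-178.8, 0.0, 158.5]
force: [-0.1, 0.1, -1.7]
finger_gap: 0.0897
grasp_force: 0.0
```

Call:
{"name": "step_arm", "arguments": {
  "series": [
    {"tx": 0, "ty": 0, "tz": -0.04, "ax": 0, "ay": 0, "az": 0, "hand": 1},
    {"tx": 0, "ty": 0, "tz": -0.08, "ax": 0, "ay": 0, "az": 0, "hand": 1},
    {"tx": 0, "ty": 0, "tz": -0.12, "ax": 0, "ay": 0, "az": 0, "hand": 1},
    {"tx": 0, "ty": 0, "tz": -0.16, "ax": 0, "ay": 0, "az": 0, "hand": 1},
    {"tx": 0, "ty": 0, "tz": -0.19, "ax": 0, "ay": 0, "az": 0, "hand": 1},
    {"tx": 0, "ty": 0, "tz": -0.22, "ax": 0, "ay": 0, "az": 0, "hand": 1},
    {"tx": 0, "ty": 0, "tz": -0.22, "ax": 0, "ay": 0, "az": 0, "hand": 1}
  ]
}}

```text
clock: 0.82
tool_pos: [0.2383, 0.606, 0.4852]
tool_rot: [179.3, -0.0, 158.5]
force: [-0.1, -0.6, 0.7]
finger_gap: 0.0443
grasp_force: 0.0
```

```bash
python3 - <<'E'
from h import *
shift([*m2w(.0425,-.13),.40],68.8)
E
```

```text
t 0.8167 pos [0.2383 0.606  0.4852] [179.3  -0.  158.5] F [-0.06 -0.56  0.67] gap 0.0443
shift [-0.5524 -0.515   0.0787] rot [ 0.5 -0.6 89.7]
```

Call:
{"name": "step_arm", "arguments": {
  "series": [
    {"tx": -0.028, "ty": -0.026, "tz": 0, "ax": 0, "ay": 0, "az": 5, "hand": 1},
    {"tx": -0.056, "ty": -0.052, "tz": 0, "ax": 0, "ay": 0, "az": 10, "hand": 1},
    {"tx": -0.084, "ty": -0.078, "tz": 0, "ax": 0, "ay": 0, "az": 15, "hand": 1},
    {"tx": -0.112, "ty": -0.104, "tz": 0, "ax": 0, "ay": 0, "az": 20, "hand": 1},
    {"tx": -0.14, "ty": -0.13, "tz": 0, "ax": 0, "ay": 0, "az": 25, "hand": 1},
    {"tx": -0.168, "ty": -0.156, "tz": 0, "ax": 0, "ay": 0, "az": 30, "hand": 1},
    {"tx": -0.196, "ty": -0.182, "tz": 0, "ax": 0, "ay": 0, "az": 35, "hand": 1},
    {"tx": -0.224, "ty": -0.208, "tz": 0, "ax": 0, "ay": 0, "az": 40, "hand": 1}
  ]
}}

```text
clock: 1.48
tool_pos: [0.3704, 0.3272, 0.4778]
tool_rot: [-179.9, 0.0, 118.3]
force: [0.8, -0.1, -0.8]
finger_gap: 0.0004
grasp_force: 0.0
```

```bash
python3 - <<'E'
from h import *
shift([*m2w(.0425,-.13),.40],68.8)
E
```

```text
t 1.4833 pos [0.3704 0.3272 0.4778] [-179.9    0.   118.3] F [ 0.75 -0.07 -0.84] gap 0.0004
shift [-0.4455 -0.0195  0.0779] rot [-0.1  0.  49.5]
```

Call:
{"name": "step_arm", "arguments": {
  "series": [
    {"tx": -0.038, "ty": 0, "tz": 0, "ax": 0, "ay": 0, "az": 6, "hand": 1},
    {"tx": -0.076, "ty": 0, "tz": 0, "ax": 0, "ay": 0, "az": 12, "hand": 1},
    {"tx": -0.114, "ty": -0.005, "tz": 0, "ax": 0, "ay": 0, "az": 18, "hand": 1},
    {"tx": -0.152, "ty": -0.008, "tz": 0, "ax": 0, "ay": 0, "az": 24, "hand": 1},
    {"tx": -0.19, "ty": -0.01, "tz": 0, "ax": 0, "ay": 0, "az": 30, "hand": 1},
    {"tx": -0.228, "ty": -0.012, "tz": 0.01, "ax": 0, "ay": 0, "az": 36, "hand": 1},
    {"tx": -0.266, "ty": -0.014, "tz": 0.03, "ax": 0, "ay": 0, "az": 42, "hand": 1},
    {"tx": -0.304, "ty": -0.016, "tz": 0.05, "ax": 0, "ay": 0, "az": 48, "hand": 1}
  ]
}}

```text
clock: 2.15
tool_pos: [0.5007, 0.0548, 0.4291]
tool_rot: [180.0, -0.0, 70.2]
force: [0.2, 0.6, -0.5]
finger_gap: 0.0009
grasp_force: 0.0
```

```bash
python3 - <<'E'
from h import *
shift([*m2w(.0425,-.13),.25],68.8)
E
```

```text
t 2.15 pos [0.5007 0.0548 0.4291] [180.   -0.   70.2] F [ 0.24  0.59 -0.46] gap 0.0009
shift [-0.1003  0.1034  0.1791] rot [ 0.  -0.   1.4]
```

Call:
{"name": "step_arm", "arguments": {
  "series": [
    {"tx": -0.025, "ty": 0.025, "tz": 0, "ax": 0, "ay": 0, "az": 1.3, "hand": 1},
    {"tx": -0.05, "ty": 0.05, "tz": 0.015, "ax": 0, "ay": 0, "az": 1.3, "hand": 1},
    {"tx": -0.075, "ty": 0.075, "tz": 0.045, "ax": 0, "ay": 0, "az": 1.3, "hand": 1},
    {"tx": -0.09, "ty": 0.09, "tz": 0.08, "ax": 0, "ay": 0, "az": 1.3, "hand": 1},
    {"tx": -0.1, "ty": 0.103, "tz": 0.115, "ax": 0, "ay": 0, "az": 1.3, "hand": 1},
    {"tx": -0.1, "ty": 0.103, "tz": 0.15, "ax": 0, "ay": 0, "az": 1.3, "hand": 1},
    {"tx": -0.1, "ty": 0.103, "tz": 0.18, "ax": 0, "ay": 0, "az": 1.3, "hand": 1},
    {"tx": -0.1, "ty": 0.103, "tz": 0.18, "ax": 0, "ay": 0, "az": 1.3, "hand": 1}
  ]
}}

```text
clock: 2.82
tool_pos: [0.5593, -0.0708, 0.2427]
tool_rot: [-179.1, 0.2, 69.2]
force: [-0.3, 0.7, -0.6]
finger_gap: 0.0003
grasp_force: 0.0
```

```bash
python3 - <<'E'
from h import *
import cv2
from cell import *
shift([*m2w(.0425,-.115),.108],68.8)
c=capture("wrist");I=c["color"][:,:,::-1].copy();cv2.imwrite("pics/w1.png",I)
np.savez("w1.npz",R=c["R"],t=c["t"])
E
```

```text
t 2.8167 pos [ 0.5593 -0.0708  0.2427] [-179.1    0.2   69.2] F [-0.26  0.73 -0.63] gap 0.0003
shift [0.0138 0.0081 0.1345] rot [-0.9  0.2  0.4]
```

View pics/w1.png

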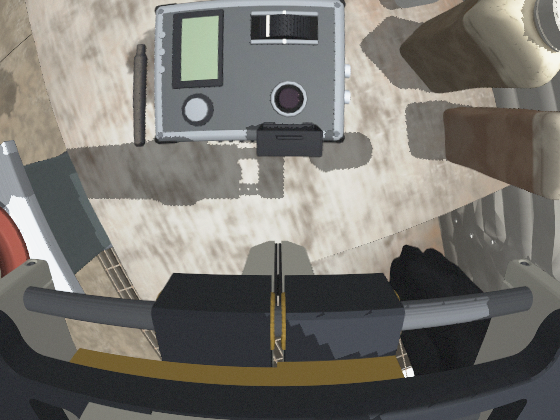

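From above, the wrist view shows the key at (196,109), the pointer mark on the wheel's right cheek at (284,41), and the lid standing at (290,140) with its outer top edge at about row 156. The closed fingertips are at about (278,243).

```bash
python3 - <<'E'
from h import *
w=np.load("w1.npz")
def show(n,u,z):
    o,d=wray(u,w["R"],w["t"]); X=o+d*(z-o[2])/d[2]; c,s=np.cos(YAW),np.sin(YAW); e=X[:2]-M; print(n,X.round(4),"meter",(c*e[0]+s*e[1]).round(4),(-s*e[0]+c*e[1]).round(4))
show("key",(196,109),.072);show("markR",(284,41),.069);show("markL",(284,10),.069);show("well",(289,97),.064)
for u in((258,156),(322,156)): show("lidtop outer",u,.126)
for u in((258,126),(322,126)): show("lidtop inner",u,.126)
for u in ((252,243),(303,243)): show("tip",u,.243)
E
```

```text
key [0.5087 0.0382 0.072 ] meter -0.05 -0.045
markR [0.619  0.0709 0.069 ] meter 0.0411 0.0253
markL [0.6315 0.1033 0.069 ] meter 0.041 0.06
well [0.6028 0.0137 0.064 ] meter 0.0466 -0.0338
lidtop outer [ 0.5572 -0.0271  0.126 ] meter 0.0189 -0.0884
lidtop outer [ 0.6094 -0.0467  0.126 ] meter 0.0746 -0.0878
lidtop inner [ 0.5668 -0.0027  0.126 ] meter 0.019 -0.0622
lidtop inner [ 0.6183 -0.022   0.126 ] meter 0.074 -0.0615
tip [ 0.5502 -0.0589  0.243 ] meter 0.0238 -0.1205
tip [ 0.5763 -0.0687  0.243 ] meter 0.0517 -0.1202
```

Call:
{"name": "step_arm", "arguments": {
  "series": [
    {"tx": 0.005, "ty": 0.002, "tz": 0.035, "ax": 0, "ay": 0, "az": 0, "hand": 1},
    {"tx": 0.01, "ty": 0.004, "tz": 0.07, "ax": 0, "ay": 0, "az": 0, "hand": 1},
    {"tx": 0.012, "ty": 0.004, "tz": 0.105, "ax": 0, "ay": 0, "az": 0, "hand": 1},
    {"tx": 0.012, "ty": 0.004, "tz": 0.13, "ax": 0, "ay": 0, "az": 0, "hand": 1},
    {"tx": 0.012, "ty": 0.004, "tz": 0.135, "ax": 0, "ay": 0, "az": 0, "hand": 1},
    {"tx": 0.012, "ty": 0.004, "tz": 0.135, "ax": 0, "ay": 0, "az": 0, "hand": 1}
  ]
}}

```text
clock: 3.37
tool_pos: [0.5726, -0.0619, 0.1153]
tool_rot: [-180.0, 0.0, 69.3]
force: [-0.0, 0.0, 0.0]
finger_gap: 0.0006
grasp_force: 0.0
```

```bash
python3 - <<'E'
from h import *
shift([*m2w(.0455,-.105),.115],68.8)
E
```

```text
t 3.3667 pos [ 0.5726 -0.0619  0.1153] [-180.     0.    69.3] F [-0.02  0.04  0.02] gap 0.0006
shift [ 0.0102 -0.0001  0.0003] rot [-0.   0.   0.5]
```

Call:
{"name": "step_arm", "arguments": {
  "series": [
    {"tx": 0.01, "ty": 0, "tz": 0, "ax": 0, "ay": 0, "az": 0.5, "hand": 1},
    {"tx": 0.02, "ty": 0, "tz": 0, "ax": 0, "ay": 0, "az": 0.5, "hand": 1},
    {"tx": 0.028, "ty": 0, "tz": -0.002, "ax": 0, "ay": 0, "az": 0.5, "hand": 1},
    {"tx": 0.037, "ty": 0, "tz": -0.004, "ax": 0, "ay": 0, "az": 0.5, "hand": 1},
    {"tx": 0.045, "ty": 0, "tz": -0.003, "ax": 0, "ay": 0, "az": 0.5, "hand": 1},
    {"tx": 0.052, "ty": 0, "tz": -0.002, "ax": 0, "ay": 0, "az": 0.5, "hand": 1},
    {"tx": 0.059, "ty": 0, "tz": -0.001, "ax": 0, "ay": 0, "az": 0.5, "hand": 1},
    {"tx": 0.065, "ty": 0, "tz": 0.002, "ax": 0, "ay": 0, "az": 0.5, "hand": 1}
  ]
}}

```text
clock: 4.03
tool_pos: [0.5957, -0.0002, 0.113]
tool_rot: [180.0, -0.0, 68.8]
force: [0.6, 0.0, 1.7]
finger_gap: 0.0006
grasp_force: 0.4
```

Call:
{"name": "step_arm", "arguments": {
  "series": [
    {"tx": 0.006, "ty": 0, "tz": 0.003, "ax": 0, "ay": 0, "az": 0, "hand": 1},
    {"tx": 0.013, "ty": 0, "tz": 0.009, "ax": 0, "ay": 0, "az": 0, "hand": 1},
    {"tx": 0.016, "ty": 0, "tz": 0.013, "ax": 0, "ay": 0, "az": 0, "hand": 1},
    {"tx": 0.018, "ty": 0, "tz": 0.017, "ax": 0, "ay": 0, "az": 0, "hand": 1},
    {"tx": 0.018, "ty": 0, "tz": 0.021, "ax": 0, "ay": 0, "az": 0, "hand": 1},
    {"tx": 0.018, "ty": 0, "tz": 0.023, "ax": 0, "ay": 0, "az": 0, "hand": 1},
    {"tx": 0.018, "ty": 0, "tz": 0.024, "ax": 0, "ay": 0, "az": 0, "hand": 1}
  ]
}}

```text
clock: 4.62
tool_pos: [0.6013, 0.0157, 0.0893]
tool_rot: [-179.9, -0.0, 68.7]
force: [-1.9, 2.7, 9.1]
finger_gap: 0.0009
grasp_force: 4.9
```

```bash
python3 - <<'E'
from h import *
shift([*m2w(.0455,-.032),.089],68.8)
E
```

```text
t 4.6167 pos [0.6013 0.0157 0.0893] [-179.9   -0.    68.7] F [-1.92  2.75  9.12] gap 0.0009
shift [0.0005 0.001  0.0003] rot [-0.1 -0.  -0.1]
```

Call:
{"name": "step_arm", "arguments": {
  "series": [
    {"tx": 0, "ty": 0, "tz": 0.001, "ax": 0, "ay": 0, "az": 0, "hand": 1},
    {"tx": 0, "ty": 0, "tz": 0.001, "ax": 0, "ay": 0, "az": 0, "hand": 1}
  ]
}}

```text
clock: 4.78
tool_pos: [0.6013, 0.0157, 0.0893]
tool_rot: [-179.9, -0.1, 68.7]
force: [-3.4, 2.2, 10.5]
finger_gap: 0.0007
grasp_force: 4.6
```

Call:
{"name": "step_arm", "arguments": {
  "series": [
    {"tx": 0, "ty": 0, "tz": -0.02, "ax": 0, "ay": 0, "az": 0, "hand": 1},
    {"tx": -0.02, "ty": 0, "tz": -0.05, "ax": 0, "ay": 0, "az": 0, "hand": 1},
    {"tx": -0.04, "ty": 0, "tz": -0.08, "ax": 0, "ay": 0, "az": 0, "hand": 1},
    {"tx": -0.06, "ty": 0, "tz": -0.1, "ax": 0, "ay": 0, "az": 0, "hand": 1},
    {"tx": -0.06, "ty": 0, "tz": -0.1, "ax": 0, "ay": 0, "az": 0, "hand": 1}
  ]
}}

```text
clock: 5.2
tool_pos: [0.5807, -0.0481, 0.1929]
tool_rot: [179.5, 0.1, 68.2]
force: [-0.1, -0.8, 0.7]
finger_gap: 0.0003
grasp_force: 0.0
```

```bash
python3 - <<'E'
from h import *
import cv2
from cell import *
c=capture("wrist");I=c["color"][:,:,::-1].copy()
a=cv2.resize(I[0:240,120:400],None,fx=2,fy=2,interpolation=cv2.INTER_CUBIC)
cv2.imwrite("pics/w2.png",a)
np.savez("w2.npz",R=c["R"],t=c["t"])
shift([*m2w(.03,.0425),.09],68.8)
E
```

```text
t 5.25 pos [ 0.5803 -0.0446  0.1903] [179.7   0.   68.4] F [ 0.23  0.87 -0.  ] gap 0.0006
shift [ 0.1387 -0.0183  0.1002] rot [ 0.3  0.  -0.4]
```

View pics/w2.png

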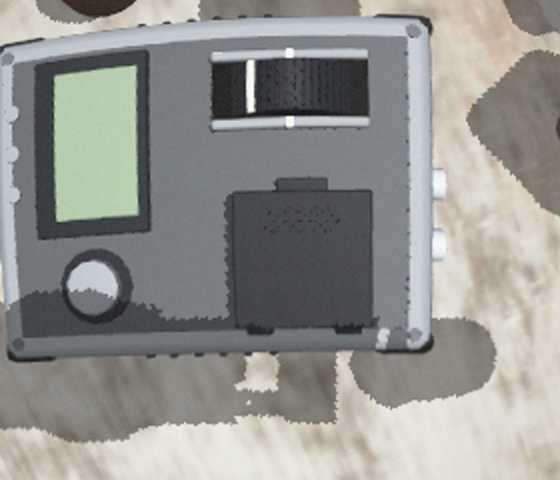

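The lid lies flat and shut at (302,258) in the crop. The pointer marks are at (289,52) and (290,122), with the line at (250,87), and the key is at (92,286).

```bash
cat >> h.py <<'E'
def show(f,n,u,z):
    w=np.load(f); o,d=wray(u,w["R"],w["t"]); X=o+d*(z-o[2])/d[2]; c,s=np.cos(YAW),np.sin(YAW); e=X[:2]-M; print(n,X.round(4),"meter",(c*e[0]+s*e[1]).round(4),(-s*e[0]+c*e[1]).round(4))
E
python3 - <<'E'
from h import *
for n,u,z in(("mL",(289,52),.069),("mR",(290,122),.069),("line",(250,87),.073),("key",(92,286),.072)): show("w2.npz",n,(120+u[0]/2-.25,u[1]/2-.25),z)
E
```

```text
mL [0.6307 0.1012 0.069 ] meter 0.041 0.0578
mR [0.619  0.0707 0.069 ] meter 0.0411 0.0252
line [0.6089 0.0916 0.073 ] meter 0.0242 0.041
key [0.5089 0.0388 0.072 ] meter -0.05 -0.0444
```

Call:
{"name": "step_arm", "arguments": {
  "series": [
    {"tx": 0.035, "ty": -0.005, "tz": 0, "ax": 0, "ay": 0, "az": 0, "hand": 1},
    {"tx": 0.07, "ty": -0.01, "tz": 0, "ax": 0, "ay": 0, "az": 0, "hand": 1},
    {"tx": 0.105, "ty": -0.015, "tz": 0.02, "ax": 0, "ay": 0, "az": 0, "hand": 1},
    {"tx": 0.135, "ty": -0.018, "tz": 0.05, "ax": 0, "ay": 0, "az": 0, "hand": 1},
    {"tx": 0.136, "ty": -0.018, "tz": 0.08, "ax": 0, "ay": 0, "az": 0, "hand": 1},
    {"tx": 0.136, "ty": -0.018, "tz": 0.095, "ax": 0, "ay": 0, "az": 0, "hand": 1},
    {"tx": 0.136, "ty": -0.018, "tz": 0.095, "ax": 0, "ay": 0, "az": 0, "hand": 1}
  ]
}}

```text
clock: 5.83
tool_pos: [0.6079, 0.0953, 0.0864]
tool_rot: [-179.3, 0.3, 68.9]
force: [-0.1, -0.7, 0.6]
finger_gap: 0.0003
grasp_force: 0.0
```

```bash
python3 - <<'E'
from h import *
shift([*m2w(.031,.0425),.078],68.8)
E
```

```text
t 5.8333 pos [0.6079 0.0953 0.0864] [-179.3    0.3   68.9] F [-0.09 -0.75  0.63] gap 0.0003
shift [-0.0015  0.0092  0.0083] rot [-0.7  0.3  0.1]
```

Call:
{"name": "step_arm", "arguments": {
  "series": [
    {"tx": 0, "ty": 0.004, "tz": 0, "ax": 0, "ay": 0, "az": 0, "hand": 1},
    {"tx": 0, "ty": 0.004, "tz": 0, "ax": 0, "ay": 0, "az": 0, "hand": 1},
    {"tx": 0, "ty": 0.004, "tz": 0, "ax": 0, "ay": 0, "az": 0, "hand": 1},
    {"tx": 0, "ty": 0.004, "tz": 0, "ax": 0, "ay": 0, "az": 0, "hand": 1}
  ]
}}

```text
clock: 6.17
tool_pos: [0.6172, 0.0909, 0.0943]
tool_rot: [179.9, -0.1, 68.7]
force: [-0.9, 0.2, 0.2]
finger_gap: 0.0003
grasp_force: 0.0
```

```bash
python3 - <<'E'
from h import *
shift([*m2w(.032,.0425),.078],68.8)
E
```

```text
t 6.1667 pos [0.6172 0.0909 0.0943] [ 1.799e+02 -1.000e-01  6.870e+01] F [-0.91  0.2   0.24] gap 0.0003
shift [-0.0008 -0.0002  0.0163] rot [ 0.1 -0.1 -0.1]
```

Call:
{"name": "step_arm", "arguments": {
  "series": [
    {"tx": -0.001, "ty": 0, "tz": 0.005, "ax": 0, "ay": 0, "az": 0, "hand": 1},
    {"tx": -0.001, "ty": 0, "tz": 0.01, "ax": 0, "ay": 0, "az": 0, "hand": 1},
    {"tx": -0.001, "ty": 0, "tz": 0.014, "ax": 0, "ay": 0, "az": 0, "hand": 1},
    {"tx": -0.001, "ty": 0, "tz": 0.016, "ax": 0, "ay": 0, "az": 0, "hand": 1},
    {"tx": -0.001, "ty": 0, "tz": 0.018, "ax": 0, "ay": 0, "az": 0, "hand": 1},
    {"tx": -0.001, "ty": 0, "tz": 0.018, "ax": 0, "ay": 0, "az": 0, "hand": 1}
  ]
}}

```text
clock: 6.67
tool_pos: [0.6181, 0.0894, 0.0781]
tool_rot: [179.7, -0.1, 68.7]
force: [-2.2, -0.7, 13.2]
finger_gap: 0.0003
grasp_force: 7.0
```

Call:
{"name": "step_arm", "arguments": {
  "series": [
    {"tx": 0, "ty": 0, "tz": -0.001, "ax": 0, "ay": 0, "az": 0, "hand": 1},
    {"tx": 0, "ty": 0, "tz": -0.001, "ax": 0, "ay": 0, "az": 0, "hand": 1}
  ]
}}

```text
clock: 6.83
tool_pos: [0.6172, 0.0898, 0.0781]
tool_rot: [179.8, -0.1, 68.7]
force: [-2.0, -0.9, 10.1]
finger_gap: 0.0005
grasp_force: 5.2
```

Call:
{"name": "step_arm", "arguments": {
  "series": [
    {"tx": 0, "ty": 0, "tz": -0.0005, "ax": 0, "ay": 0, "az": 0, "hand": 1},
    {"tx": 0, "ty": 0.002, "tz": -0.0005, "ax": 0, "ay": 0, "az": 0, "hand": 1},
    {"tx": 0, "ty": 0.005, "tz": -0.0005, "ax": 0, "ay": 0, "az": 0, "hand": 1},
    {"tx": 0, "ty": 0.008, "tz": -0.0005, "ax": 0, "ay": 0, "az": 0, "hand": 1},
    {"tx": 0, "ty": 0.011, "tz": -0.0005, "ax": 0, "ay": 0, "az": 0, "hand": 1},
    {"tx": 0, "ty": 0.014, "tz": -0.0005, "ax": 0, "ay": 0, "az": 0, "hand": 1},
    {"tx": 0, "ty": 0.017, "tz": -0.0005, "ax": 0, "ay": 0, "az": 0, "hand": 1},
    {"tx": 0, "ty": 0.018, "tz": -0.0005, "ax": 0, "ay": 0, "az": 0, "hand": 1}
  ]
}}

```text
clock: 7.5
tool_pos: [0.6343, 0.0832, 0.0776]
tool_rot: [179.8, -0.1, 68.7]
force: [0.5, 0.5, 5.2]
finger_gap: 0.0005
grasp_force: 3.1
```

Call:
{"name": "step_arm", "arguments": {
  "series": [
    {"tx": 0, "ty": 0, "tz": 0, "ax": 0, "ay": 0, "az": 0, "hand": 1},
    {"tx": 0, "ty": 0, "tz": 0, "ax": 0, "ay": 0, "az": 0, "hand": 1},
    {"tx": 0, "ty": 0, "tz": 0, "ax": 0, "ay": 0, "az": 0, "hand": 1}
  ]
}}

```text
clock: 7.75
tool_pos: [0.6341, 0.0833, 0.0776]
tool_rot: [179.8, -0.0, 68.7]
force: [-0.3, -1.3, 5.9]
finger_gap: 0.0006
grasp_force: 3.0
```

```bash
python3 - <<'E'
from h import *
shift([*m2w(.05,.0425),.078],68.8)
E
```

```text
t 7.75 pos [0.6341 0.0833 0.0776] [179.8  -0.   68.7] F [-0.27 -1.28  5.95] gap 0.0006
shift [ 0.0002 -0.0006 -0.0004] rot [ 0.2 -0.  -0.1]
```

Call:
{"name": "step_arm", "arguments": {
  "series": [
    {"tx": 0, "ty": 0, "tz": -0.02, "ax": 0, "ay": 0, "az": 0, "hand": 1},
    {"tx": 0, "ty": 0, "tz": -0.05, "ax": 0, "ay": 0, "az": 0, "hand": 1},
    {"tx": -0.025, "ty": -0.025, "tz": -0.08, "ax": 0, "ay": 0, "az": 0, "hand": 1},
    {"tx": -0.05, "ty": -0.05, "tz": -0.1, "ax": 0, "ay": 0, "az": 0, "hand": 1},
    {"tx": -0.07, "ty": -0.078, "tz": -0.1, "ax": 0, "ay": 0, "az": 0, "hand": 1},
    {"tx": -0.087, "ty": -0.1, "tz": -0.1, "ax": 0, "ay": 0, "az": 0, "hand": 1},
    {"tx": -0.087, "ty": -0.1, "tz": -0.1, "ax": 0, "ay": 0, "az": 0, "hand": 1},
    {"tx": -0.087, "ty": -0.1, "tz": -0.1, "ax": 0, "ay": 0, "az": 0, "hand": 1}
  ]
}}

```text
clock: 8.42
tool_pos: [0.5065, 0.039, 0.1765]
tool_rot: [-179.9, -0.0, 68.7]
force: [-0.1, -0.3, 0.9]
finger_gap: 0.0003
grasp_force: 0.0
```

```bash
python3 - <<'E'
from h import *
import cv2
from cell import *
c=capture("wrist");I=c["color"][:,:,::-1].copy()
s=capture("side")["color"][:,:,::-1]
a=np.vstack([cv2.resize(I[0:260,200:500],(600,520))[:300],cv2.resize(s[175:285,230:385],(600,426))[:300]])
cv2.imwrite("pics/w3.png",a)
np.savez("w3.npz",R=c["R"],t=c["t"])
shift([*m2w(-.05,-.0445),.082],68.8)
E
```

```text
t 8.5167 pos [0.5089 0.0398 0.1763] [180.   -0.   68.8] F [-0.36  0.43 -0.46] gap 0.0006
shift [-0.0011  0.0003  0.0943] rot [ 0. -0. -0.]
```

View pics/w3.png

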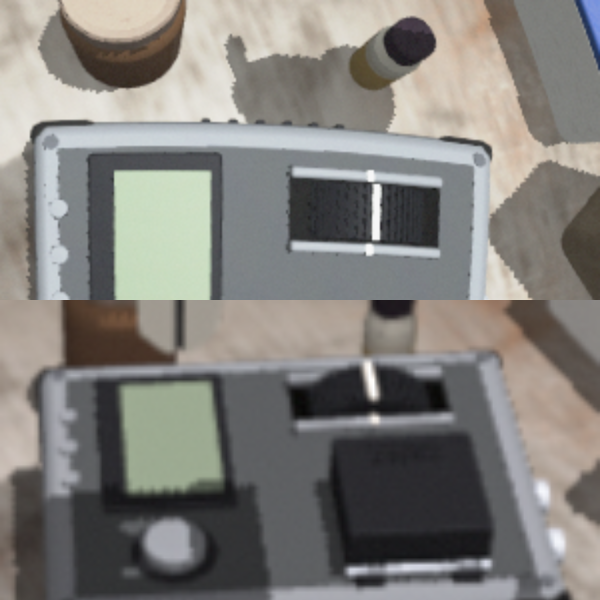

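The white line is at the marks in both views: (376,212) between (370,175) and (370,250) in the wrist half. The lid is flat and the meter hasn't moved, so I'll press the key.

Call:
{"name": "step_arm", "arguments": {
  "series": [
    {"tx": -0.001, "ty": 0, "tz": 0.035, "ax": 0, "ay": 0, "az": 0, "hand": 1},
    {"tx": -0.001, "ty": 0, "tz": 0.07, "ax": 0, "ay": 0, "az": 0, "hand": 1},
    {"tx": -0.001, "ty": 0, "tz": 0.09, "ax": 0, "ay": 0, "az": 0, "hand": 1},
    {"tx": -0.001, "ty": 0, "tz": 0.098, "ax": 0, "ay": 0, "az": 0, "hand": 1},
    {"tx": -0.001, "ty": 0, "tz": 0.098, "ax": 0, "ay": 0, "az": 0, "hand": 1},
    {"tx": -0.001, "ty": 0, "tz": 0.098, "ax": 0, "ay": 0, "az": 0, "hand": 1}
  ]
}}

```text
clock: 9.02
tool_pos: [0.5088, 0.0382, 0.0784]
tool_rot: [179.9, 0.0, 68.7]
force: [0.1, -0.1, 0.2]
finger_gap: 0.0005
grasp_force: 0.0
```

Call:
{"name": "step_arm", "arguments": {
  "series": [
    {"tx": 0, "ty": 0, "tz": 0.004, "ax": 0, "ay": 0, "az": 0, "hand": 1},
    {"tx": 0, "ty": 0, "tz": 0.007, "ax": 0, "ay": 0, "az": 0, "hand": 1},
    {"tx": 0, "ty": 0, "tz": 0.01, "ax": 0, "ay": 0, "az": 0, "hand": 1},
    {"tx": 0, "ty": 0, "tz": 0.0115, "ax": 0, "ay": 0, "az": 0, "hand": 1},
    {"tx": 0, "ty": 0, "tz": 0.0125, "ax": 0, "ay": 0, "az": 0, "hand": 1},
    {"tx": 0, "ty": 0, "tz": 0.0125, "ax": 0, "ay": 0, "az": 0, "hand": 1},
    {"tx": 0, "ty": 0, "tz": 0.0125, "ax": 0, "ay": 0, "az": 0, "hand": 1}
  ]
}}

```text
clock: 9.6
tool_pos: [0.5089, 0.0382, 0.0673]
tool_rot: [179.8, -0.1, 68.7]
force: [0.2, 1.3, 7.6]
finger_gap: 0.0005
grasp_force: 3.8
```

Call:
{"name": "step_arm", "arguments": {
  "series": [
    {"tx": 0, "ty": 0, "tz": 0.001, "ax": 0, "ay": 0, "az": 0, "hand": 1},
    {"tx": 0, "ty": 0, "tz": 0.001, "ax": 0, "ay": 0, "az": 0, "hand": 1},
    {"tx": 0, "ty": 0, "tz": 0.001, "ax": 0, "ay": 0, "az": 0, "hand": 1}
  ]
}}

```text
clock: 9.85
tool_pos: [0.509, 0.0382, 0.0671]
tool_rot: [179.8, -0.1, 68.7]
force: [-2.0, 0.1, 13.8]
finger_gap: 0.0005
grasp_force: 7.1
```

Call:
{"name": "step_arm", "arguments": {
  "series": [
    {"tx": 0, "ty": 0, "tz": -0.01, "ax": 0, "ay": 0, "az": 0, "hand": 1},
    {"tx": 0, "ty": 0, "tz": -0.04, "ax": 0, "ay": 0, "az": 0, "hand": 1},
    {"tx": 0, "ty": 0, "tz": -0.08, "ax": 0, "ay": 0, "az": 0, "hand": 1},
    {"tx": -0.02, "ty": 0, "tz": -0.12, "ax": 0, "ay": 0, "az": 0, "hand": 1},
    {"tx": -0.05, "ty": 0, "tz": -0.15, "ax": 0, "ay": 0, "az": 0, "hand": 1},
    {"tx": -0.08, "ty": 0, "tz": -0.15, "ax": 0, "ay": 0, "az": 0, "hand": 1},
    {"tx": -0.08, "ty": 0, "tz": -0.15, "ax": 0, "ay": 0, "az": 0, "hand": 1},
    {"tx": -0.08, "ty": 0, "tz": -0.15, "ax": 0, "ay": 0, "az": 0, "hand": 1}
  ]
}}

```text
clock: 10.52
tool_pos: [0.4775, -0.0382, 0.2157]
tool_rot: [180.0, -0.0, 68.5]
force: [-0.4, 1.7, 0.1]
finger_gap: 0.0003
grasp_force: 0.0
```

```bash
python3 - <<'E'
import cv2
from h import *
from cell import *
I=capture("wrist")["color"][:,:,::-1]
s=capture("side")["color"][:,:,::-1]
cv2.imwrite("pics/w4.png",np.hstack([cv2.resize(I[0:220,150:430],(400,314)),cv2.resize(s[155:300,200:385],(400,314))]))
E
```

```text
(no output)
```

View pics/w4.png

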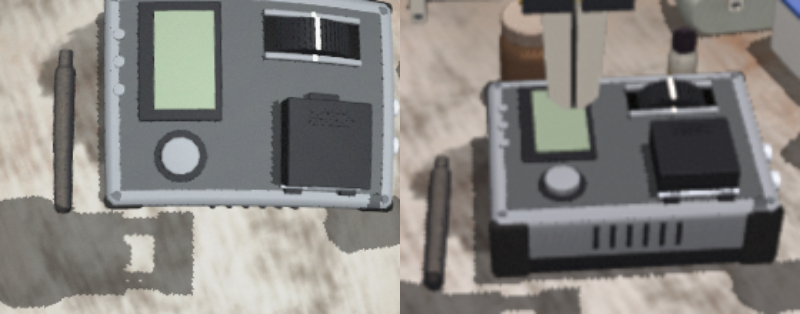

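The key bottomed out: z held at 67 mm while the force rose to 13.8 N. It is up again at (180,155), the lid is shut, the line is at the marks (316,37), and nothing else has moved. Handing in.

```bash
python3 -c "
from cell import *
print(hand_in())"
```

```text
the job is handed in; nothing more can be done
None
```

I shut the lid, rolled the filter wheel one click so its white line rests at the marks, then pressed the read key fully down and let it come back up; the job is handed in at about 10.6 s, but no verdict was returned.

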